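# Proof-clamp the blue tile in its check nest

### The job

Proof the blue tile in its check nest: swing the toggle clamp of that nest over centre until its rubber foot bears on the tile, let go so that the clamp holds the tile by itself for about a second, then swing it back over centre until it is fully open again and let go. The tile must stay in its nest, and the clamp of the white tile's nest must be left open as it is.

Things in the scene. Friction and masses are not known exactly. Their poses are not given: they have to be found in the camera images.
- blue_clamp (a joint): Clamp hinge on the blue tile's nest, rad. 0: closed, arm level, rubber foot on the tile. 1.75: fully open on its stop, arm upright, leaning 10 degrees back (the start). Grows as the arm rises. An over-centre spring drives it away from 0.85: below, it snaps shut by itself; above, it snaps open. At most 8 N at the knob. Damped.
- blue_knob (a point): Centre of the red 30 mm ball knob on that clamp's tip. Axes ride with the arm: x from hinge to tip, y along the level hinge axis, z up when closed. The hinge lies at (-130, 0, -20) mm in these axes, 62 mm above the table. Knob height: 82 mm closed, 186 open; it moves 173 mm level between. Pinched along y from above it turns freely in the fingers; clear 60 mm both sides. Steel arm 16 mm wide.
- blue_tile (a point): Centre of the blue glazed tile, 100 x 100 x 8 mm, loose between 6 mm high rails on its nest (fixed plywood base 200 x 130 x 12 mm, blue bracket 74 mm high at the hinge end). Tile top 20 mm above the table. It lies centred under the closed clamp's foot, 100 mm level from the hinge.
- white_clamp (a joint): The same kind of clamp on the like nest that holds the white tile, a bystander 0.24 to 0.44 m to the left or right of the blue one. 1.75: open, as it starts. Not to be moved.
There are look-alikes about, which are no part of the job. What is shaped like the part that bears white_clamp but green is not meant.

How it is judged (in metres and radians):
On the way:
1. the blue tile's clamp is closed on the tile and holds by itself, the robot touching nothing (value of joint blue_clamp between -0.05 and 0.06 rad and contact force between each of the fingers, the arm and anything else below 0.2 N), for 0.7 s.
At the end, for the whole second after the job is handed in: The blue tile's clamp is back open (joint above 1.6 rad), the white tile's clamp is still open (above 1.6 rad), and the blue tile lies within 12 mm of where it was (value of joint each of blue_clamp, white_clamp above 1.6 rad and distance of blue_tile from where it was at the start of the episode below 0.012 m); the robot touches nothing.
It fails at once if the white tile's clamp is swung off its open stop (value of joint white_clamp below 1.5 rad).
It fails at once if the blue tile leaves its nest (distance of blue_tile from where it was at the start of the episode above 0.02 m).
It also fails if it takes over 51 s, if anything falls off the work surface, if the arm or the gripper's body presses on something with over 40 N, if the wrist force passes 120 N, or if a joint passes its speed limit or range.

### The arm

A 6-joint arm with a two-finger parallel gripper is mounted at the origin on the work surface. World frame = base frame: x ahead of the robot, y to its left, z up, the work surface at z = 0. Lengths are in m, angles in degrees, forces in N, time in s.
With the tool pointing down it reaches from about 0.3 to 0.75 m from the base axis. Payload 8.5 kg.
Tool frame: the origin (TCP) lies at the very end of the fingers, on their centre line; the grasp point (between the pads) lies 19 mm behind it (env.pinch_z is the distance from the TCP to the grasp point, in m); z points along the fingers, y is the line along which they close (so a half turn about z gives the same grasp; the last joint's range is limited). The gripper opens to 85 mm and grips with 20 to 120 N. Pads are 22 mm wide; open, the fingers measure 114 mm over their backs; the gripper's body (76 mm by 85 mm) begins 54 mm behind the grasp point. The pads swing forward as they close: fully open they stand 13 mm farther back than shut.
Start: joints at [59.055, 21.807, 74.336, -0, 83.858, -12.336], TCP at [0.176, 0.521, 0.231] pointing down, gripper open.
Joint ranges: [-178.18, 178.18], [-50.72, 133.34], [12.68, 142.11], [-81.47, 261.47], [9.98, 163.14], [-165.26, 165.26]. Speed limits (degrees/s): [136.94, 136.94, 180, 180, 180, 180].

### API

Orientations are given as a 3x3 rotation matrix whose columns are the frame's x, y, z axes.
In Python, from rig import env, viewer gives the robot as it stands.
- The arm moves only by the tool drive_tool, never from a script. Its argument "series" is a list of rows, each a list of 3 entries, a list of its own where there are three numbers: the shift along the tool's x, y, z in m, then the turn about the tool's z in degrees, then the finger opening in m, from 0 to 0.0854. A call has 1 to 20 rows; each row is the pose to reach, as a shift and turn from the pose commanded when the call began, along the tool's axes at that moment; what a row does not reach only later rows make up. A row lasts 1/10 s, in which the tool goes at most 50 mm and 8.59 degrees, less where a joint would pass 70% of its speed; a pose out of reach is approached as far as the arm can. A call with a gripper value outside its range is refused whole. The fingers move at their own pace and stop on an object; "newtons" is the grip in N (left out, the last holds). Time passes only in rows, so rows that repeat a pose let the fingers close. It gives the time, the measured TCP pose, the force, the opening and the grip force at its end, in the units of the state.
- env.observe(): the state, without advancing time (a new reading comes with each control period).
- viewer.get_image(name): name is "scene" or "top"; returns a dict with "img" (420x560x3 uint8, red, green, blue), "depth" (420x560 float32, m along the optical axis (not along the pixel's ray), 0 where there is no reading), "camera_matrix" (3x3 intrinsics, pixels), "distortion" ([k1, k2, p1, p2, k3] as OpenCV has them; the pictures are not rectified), "rvec" (rotation vector, rad) and "tvec" (3), from world to camera coordinates, as OpenCV has them. Camera axes: x right, y down, z forward; pixel columns grow to the right and rows downward; lengths in m; the calibration is good to about 2 mm. A picture is of the moment at which its call begins.
- env.close_job(): hands the job in; it is judged then, once.
The state is a dict: "time_s": time; "q": joint angles; "qvel": joint speeds; "joint_efforts": joint torques, N m; "position": TCP position; "tool_rot": TCP orientation; "ft_force": force on the tool from outside, world axes, zero at the start; "wrist_torque": the same for the moment, N m; "grip_width": finger opening in m; "gripper_force": force on a finger pad.
Only numpy, scipy, OpenCV 4.12 (cv2) and the standard library are available. Lean on these libraries where they do the work, as an engineer would, in place of code of your own. Each camera call takes 0.05 s, during which the arm holds its last target. There are 200 camera calls.

## Working session

There is one attempt and no reset: what is moved stays moved. The work goes in short steps, Python scripts to look and compute and a tool call to move; the robot and the scene stay as the last step left them, time stands still between calls to the robot, and variables do not carry over. Pictures are saved under pics/ and viewed, at most 10 in all, crops included, and the job is handed in when it is done.

Besides the shell and the picture viewer there is one more tool, called after "Request:" in YAML: its name, and indented under it one key for each argument. drive_tool: Moves the arm, as the interface text tells. Its arguments: {"type":"object","properties":{"series":{"type":"array"},"newtons":{"type":"number"}},"required":["series"]}

```bash
ls; mkdir -p pics; cat > h.py <<'E'
import numpy as np, cv2
from rig import env, viewer
def shot(n,fn):
    d=viewer.get_image(n); cv2.imwrite('pics/'+fn+'.png',d['img'][:,:,::-1]); np.save('pics/'+fn+'.npy',d,allow_pickle=True); return d
def load(fn): return np.load('pics/'+fn+'.npy',allow_pickle=True).item()
def ray(d,uv):
    p=cv2.undistortPoints(np.array(uv,float).reshape(-1,1,2),d['camera_matrix'],d['distortion']).reshape(-1,2)
    R=cv2.Rodrigues(d['rvec'])[0]; c=-R.T@np.ravel(d['tvec'])
    return c,np.c_[p,np.ones(len(p))]@R
def onz(d,uv,z):
    c,r=ray(d,uv); return c+r*((z-c[2])/r[:,2])[:,None]
def deep(d,uv):
    c,r=ray(d,uv); return np.array([c+k*d['depth'][int(round(v)),int(round(u))] for k,(u,v) in zip(r,uv)])
E
python3 - <<'E'
from h import *
a=shot('scene','s1');b=shot('top','t1')
for d in(a,b): print(ray(d,[[280,210]]))
s=env.observe();print(s['time_s'],s['position'],s['tool_rot'],s['grip_width'],env.pinch_z)
E
```

```text
pics
(array([0.9760331 , 0.67474879, 0.59066485]), array([[-0.49741886, -0.6750975 , -0.54488926]]))
(array([0.31432627, 0.0045108 , 1.03731048]), array([[ 0.19391537,  0.00165346, -0.98102269]]))
0.1 [0.17538039 0.52101672 0.23078708] [[-9.47713878e-01  3.19120594e-01 -6.72839982e-04]
 [ 3.19121174e-01  9.47713283e-01 -1.09940473e-03]
 [ 2.86816697e-04 -1.25663861e-03 -9.99999169e-01]] 0.0852029468512726 0.0187
```

View pics/s1.png

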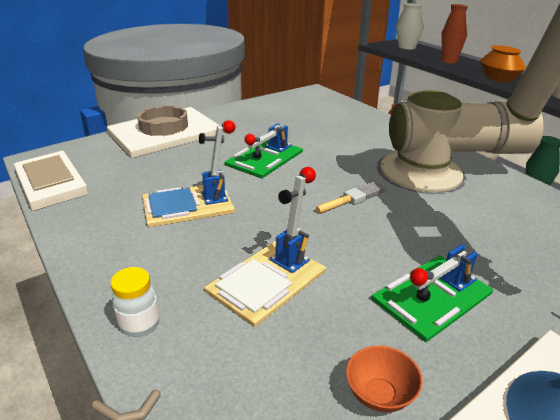

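View pics/t1.png

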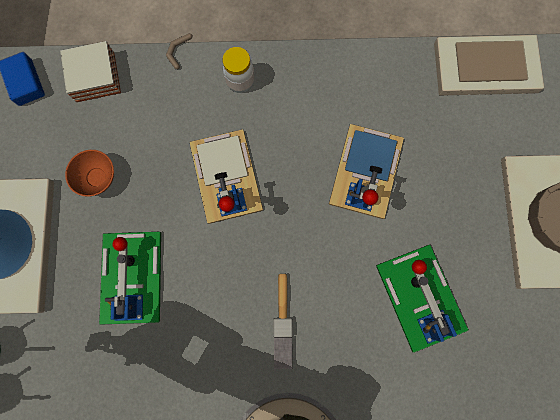

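The blue nest is in the top view at about (368,172), its tile at (373,155) and its open knob at (370,198). The white nest is at about (226,175). The two closed green clamps are look-alikes.

```bash
python3 - <<'E'
from h import *
a=load('s1');b=load('t1')
def blob(d,m,box):
    x0,y0,x1,y1=box; k=np.zeros(m.shape,np.uint8);k[y0:y1,x0:x1]=m[y0:y1,x0:x1]
    n,l,s,c=cv2.connectedComponentsWithStats(k);i=1+s[1:,4].argmax();return c[i],s[i],l==i
def red(d): h=cv2.cvtColor(d['img'],cv2.COLOR_RGB2HSV);return ((h[...,0]<6)|(h[...,0]>174))&(h[...,1]>190)&(h[...,2]>90)
cs,ss,_=blob(a,red(a),(215,115,240,138));ct,st,_=blob(b,red(b),(355,180,385,212))
print(cs,ss,ct,st)
c1,r1=ray(a,[cs]);c2,r2=ray(b,[ct]);r1=r1[0];r2=r2[0]
t=np.linalg.lstsq(np.c_[r1,-r2],c2-c1,rcond=None)[0];p1=c1+t[0]*r1;p2=c2+t[1]*r2
print('knob',p1,p2,np.linalg.norm(p1-p2), 'onz',onz(b,[ct],.186),onz(a,[cs],.186))
# base: wood + everything, by hsv
h=cv2.cvtColor(b['img'],cv2.COLOR_RGB2HSV)
print(h[205,335],h[155,373],h[195,383])
m=(h[...,0]>95)&(h[...,0]<115)&(h[...,1]>100)&(h[...,2]>70)
c,s,l=blob(b,m,(340,125,400,180));print('tile',c,s,onz(b,[c],.02))
ys,xs=np.nonzero(l);q=cv2.minAreaRect(np.c_[xs,ys].astype(np.float32));bx=cv2.boxPoints(q);P=onz(b,bx,.02);print(bx,P,P.mean(0),np.linalg.norm(np.diff(P,axis=0),axis=1))
w=(h[...,0]>10)&(h[...,0]<28)&(h[...,1]>70)&(h[...,2]>110)
k=np.zeros(w.shape,np.uint8);k[118:222,325:410]=w[118:222,325:410]
ys,xs=np.nonzero(k);q=cv2.minAreaRect(np.c_[xs,ys].astype(np.float32));bx=cv2.boxPoints(q);P=onz(b,bx,.012);print('base',bx,P,P.mean(0),np.linalg.norm(np.diff(P,axis=0),axis=1))
cv2.imwrite('pics/z.png',cv2.resize(b['img'][110:230,310:430,::-1],(600,600),interpolation=cv2.INTER_CUBIC))
E
```

```text
[228.65789474 126.43859649] [223 121  12  12 114] [369.79310345 196.87931034] [363 190  15  15 174]
knob [ 0.50402047 -0.16446935  0.18704554] [ 0.50380541 -0.16431014  0.18696601] 0.00027914721316145647 onz [[ 0.50402066 -0.16450192  0.186     ]] [[ 0.50279777 -0.16664326  0.186     ]]
[ 17 150 117] [104 130 112] [ 17 125 114]
tile [370.42677071 154.01440576] [ 345  131   52   49 1666] [[ 0.64210184 -0.20491767  0.02      ]]
[[344.82355 169.70589]
 [354.82355 129.70589]
 [396.47058 140.11766]
 [386.47058 180.11766]] [[ 0.60603022 -0.14418435  0.02      ]
 [ 0.70204266 -0.17216775  0.02      ]
 [ 0.67424764 -0.2671458   0.02      ]
 [ 0.5792185  -0.23768435  0.02      ]] [ 0.64038476 -0.20529556  0.02      ] [0.1000073  0.09896157 0.09949128]
base [[328.48682 203.73854]
 [349.26343 123.22926]
 [404.73077 137.54341]
 [383.95416 218.05269]] [[ 0.52898679 -0.10433191  0.012     ]
 [ 0.72149547 -0.16134164  0.012     ]
 [ 0.68292571 -0.28898894  0.012     ]
 [ 0.49309325 -0.22806202  0.012     ]] [ 0.6066253  -0.19568113  0.012     ] [0.20077276 0.13334714 0.19937013]
```

View pics/z.png

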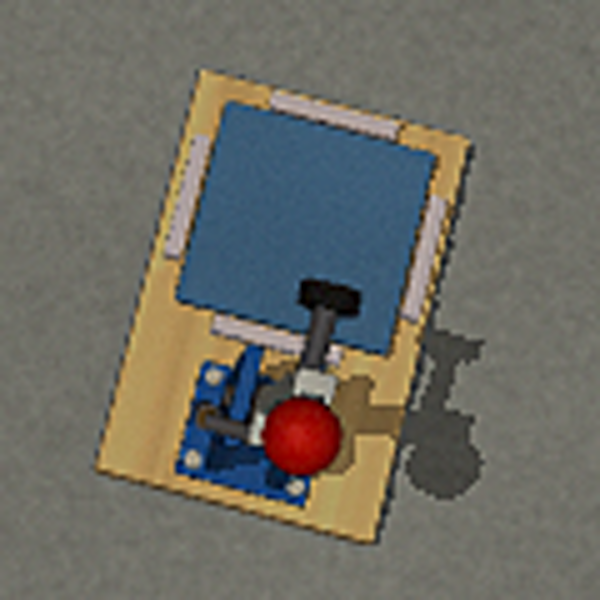

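The measurements agree: the tile is 100 mm square, the knob is at z = 187 mm (186 given), and knob to tile is 142.4 mm level (142.8 expected). The nest axis points along -16.7°. I'll move above the knob.

Request:
drive_tool:
  series:
    - [[0, 0, -0.04], 0, 0.06]
    - [[-0.03, -0.03, -0.07], 0, 0.06]
    - [[-0.53, -0.545, -0.07], -1.9, 0.06]
    - [[-0.53, -0.545, -0.07], -1.9, 0.06]
    - [[-0.53, -0.545, -0.07], -1.9, 0.06]
    - [[-0.53, -0.545, -0.07], -1.9, 0.06]
    - [[-0.53, -0.545, -0.07], -1.9, 0.06]
    - [[-0.53, -0.545, -0.07], -1.9, 0.06]
    - [[-0.53, -0.545, -0.07], -1.9, 0.06]
    - [[-0.53, -0.545, -0.07], -1.9, 0.06]
    - [[-0.53, -0.545, -0.07], -1.9, 0.06]
    - [[-0.53, -0.545, -0.07], -1.9, 0.06]
    - [[-0.53, -0.545, -0.07], -1.9, 0.06]
    - [[-0.53, -0.545, -0.07], -1.9, 0.06]
    - [[-0.53, -0.545, -0.07], -1.9, 0.06]
    - [[-0.53, -0.545, -0.07], -1.9, 0.06]
    - [[-0.53, -0.545, -0.07], -1.9, 0.06]
    - [[-0.53, -0.545, -0.07], -1.9, 0.06]
    - [[-0.53, -0.545, -0.07], -1.9, 0.06]
    - [[-0.53, -0.545, -0.07], -1.9, 0.06]
  newtons: 25

```text
time_s: 2.1
position: [0.5035, -0.1632, 0.3016]
tool_rot: [[-0.958, 0.286, 0.0], [0.286, 0.958, 0.0], [-0.0, 0.0, -1.0]]
ft_force: [-0.3, 0.3, -0.0]
grip_width: 0.0599
gripper_force: 0.0
```

Request:
drive_tool:
  series:
    - [[-0.001, -0.001, 0.04], 0, 0.06]
    - [[-0.001, -0.001, 0.08], 0, 0.06]
    - [[-0.001, -0.001, 0.11], 0, 0.06]
    - [[-0.001, -0.001, 0.135], 0, 0.06]
    - [[-0.001, -0.001, 0.135], 0, 0.06]
    - [[-0.001, -0.001, 0.135], 0, 0.06]

```text
time_s: 2.7
position: [0.5048, -0.165, 0.1675]
tool_rot: [[-0.958, 0.287, 0.001], [0.287, 0.958, -0.001], [-0.001, -0.0, -1.0]]
ft_force: [0.2, -0.8, -0.0]
grip_width: 0.0599
gripper_force: 0.0
```

```bash
python3 - <<'E'
from h import *
a=shot('scene','s2');b=shot('top','t2');print(env.observe()['position'])
cv2.imwrite('pics/z2.png',np.hstack([cv2.resize(a['img'][80:230,130:280,::-1],(400,400)),cv2.resize(b['img'][110:230,310:430,::-1],(400,400))]))
E
```

```text
[ 0.50519175 -0.16557356  0.16817047]
```

View pics/z2.png

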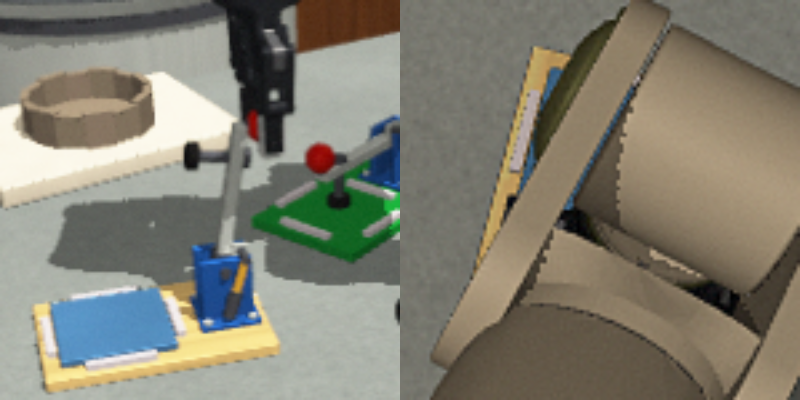

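The left crop shows the fingers straddling the red knob, with the near finger covering most of it. The clamp is still open. I'll close the gripper.

Request:
drive_tool:
  series:
    - [[0, 0, 0], 0, 0.02]
    - [[0, 0, 0], 0, 0.02]
    - [[0, 0, 0], 0, 0.02]
    - [[0, 0, 0], 0, 0.02]
    - [[0, 0, 0], 0, 0.02]
    - [[0, 0, 0], 0, 0.02]
  newtons: 25

```text
time_s: 3.4
position: [0.5048, -0.1657, 0.1672]
tool_rot: [[-0.958, 0.288, 0.001], [0.288, 0.958, -0.0], [-0.001, -0.0, -1.0]]
ft_force: [-1.8, 1.0, 6.1]
grip_width: 0.0283
gripper_force: 24.3
```

```bash
python3 - <<'E'
import numpy as np
f=lambda t:np.array([130*np.cos(t)-20*np.sin(t),62+130*np.sin(t)+20*np.cos(t)])
for t in np.linspace(1.75,0,19): print(round(t,3),np.round(f(t)-f(1.75),1)*[-1,-1],np.round(f(t)-f(0),1)*[-1,-1])
E
```

```text
1.75 [-0. -0.] [ 172.9 -104.4]
1.653 [-12.3  -3.6] [ 160.6 -107.9]
1.556 [-24.8  -5.9] [ 148.  -110.3]
1.458 [-37.6  -7.1] [ 135.3 -111.4]
1.361 [-50.3  -7. ] [ 122.5 -111.3]
1.264 [-63.1  -5.6] [ 109.8 -110. ]
1.167 [-75.6  -3. ] [  97.3 -107.4]
1.069 [-87.8   0.7] [  85.1 -103.6]
0.972 [-99.6   5.7] [ 73.3 -98.7]
0.875 [-110.8   11.8] [ 62.  -92.6]
0.778 [-121.4   18.9] [ 51.4 -85.5]
0.681 [-131.3   27. ] [ 41.5 -77.3]
0.583 [-140.3   36.1] [ 32.5 -68.3]
0.486 [-148.4   45.9] [ 24.4 -58.4]
0.389 [-155.6   56.6] [ 17.3 -47.8]
0.292 [-161.6   67.8] [ 11.2 -36.5]
0.194 [-166.5   79.6] [  6.3 -24.7]
0.097 [-170.3   91.8] [  2.6 -12.5]
0.0 [-172.9  104.4] [-0. -0.]
```

Request:
drive_tool:
  series:
    - [[-0.012, 0, -0.004], 0, 0.02]
    - [[-0.025, 0, -0.006], 0, 0.02]
    - [[-0.038, 0, -0.007], 0, 0.02]
    - [[-0.05, 0, -0.007], 0, 0.02]
    - [[-0.063, 0, -0.006], 0, 0.02]
    - [[-0.076, 0, -0.003], 0, 0.02]
    - [[-0.088, 0, 0.001], 0, 0.02]
    - [[-0.1, 0, 0.006], 0, 0.02]
    - [[-0.1, 0, 0.006], 0, 0.02]

```text
time_s: 4.3
position: [0.6014, -0.1948, 0.1603]
tool_rot: [[-0.958, 0.288, 0.002], [0.288, 0.958, -0.0], [-0.002, 0.0, -1.0]]
ft_force: [0.8, 0.0, 3.3]
grip_width: 0.0282
gripper_force: 26.4
```

Request:
drive_tool:
  series:
    - [[-0.011, 0, 0.006], 0, 0.02]
    - [[-0.0215, 0, 0.013], 0, 0.02]
    - [[-0.0315, 0, 0.021], 0, 0.02]
    - [[-0.0405, 0, 0.03], 0, 0.02]
    - [[-0.0485, 0, 0.04], 0, 0.02]
    - [[-0.0555, 0, 0.0505], 0, 0.02]
    - [[-0.0615, 0, 0.062], 0, 0.02]
    - [[-0.0665, 0, 0.0735], 0, 0.02]
    - [[-0.0705, 0, 0.086], 0, 0.02]
    - [[-0.0725, 0, 0.094], 0, 0.02]
    - [[-0.073, 0, 0.097], 0, 0.02]
    - [[-0.073, 0, 0.097], 0, 0.02]

```text
time_s: 5.5
position: [0.6695, -0.2153, 0.0624]
tool_rot: [[-0.958, 0.288, -0.002], [0.288, 0.958, 0.001], [0.003, 0.0, -1.0]]
ft_force: [-1.5, -2.4, -4.0]
grip_width: 0.0284
gripper_force: 26.8
```

Request:
drive_tool:
  series:
    - [[0, 0, 0], 0, 0.06]
    - [[0, 0, 0], 0, 0.06]
    - [[0, 0, 0], 0, 0.06]
    - [[0, 0, 0], 0, 0.06]
    - [[0, 0, -0.02], 0, 0.06]
    - [[0, 0, -0.05], 0, 0.06]
    - [[0, 0, -0.09], 0, 0.06]
    - [[0, 0, -0.13], 0, 0.06]
    - [[0.05, 0, -0.14], 0, 0.06]
    - [[0.1, 0, -0.14], 0, 0.06]
    - [[0.15, 0, -0.14], 0, 0.06]
    - [[0.2, 0, -0.14], 0, 0.06]
    - [[0.2, 0, -0.14], 0, 0.06]
    - [[0.2, 0, -0.14], 0, 0.06]

```text
time_s: 6.9
position: [0.4784, -0.1577, 0.2043]
tool_rot: [[-0.958, 0.288, 0.002], [0.288, 0.958, -0.001], [-0.002, -0.0, -1.0]]
ft_force: [0.2, -1.1, 0.0]
grip_width: 0.0602
gripper_force: 0.0
```

```bash
python3 - <<'E'
from h import *
a=shot('scene','s3');b=shot('top','t3')
cv2.imwrite('pics/z3.png',np.hstack([cv2.resize(a['img'][80:230,130:280,::-1],(400,400)),cv2.resize(b['img'][110:230,310:430,::-1],(400,400))]))
def red(d,box):
    x0,y0,x1,y1=box;h=cv2.cvtColor(d['img'],cv2.COLOR_RGB2HSV)[y0:y1,x0:x1];m=((h[...,0]<6)|(h[...,0]>174))&(h[...,1]>190)&(h[...,2]>90)
    y,x=np.nonzero(m);return [x.mean()+x0,y.mean()+y0,len(x)]
k=red(a,(140,140,225,225));print(k,onz(a,[k[:2]],.082))
E
```

```text
[np.float64(155.55737704918033), np.float64(178.68852459016392), 122] [[ 0.66846573 -0.21660531  0.082     ]]
```

View pics/z3.png

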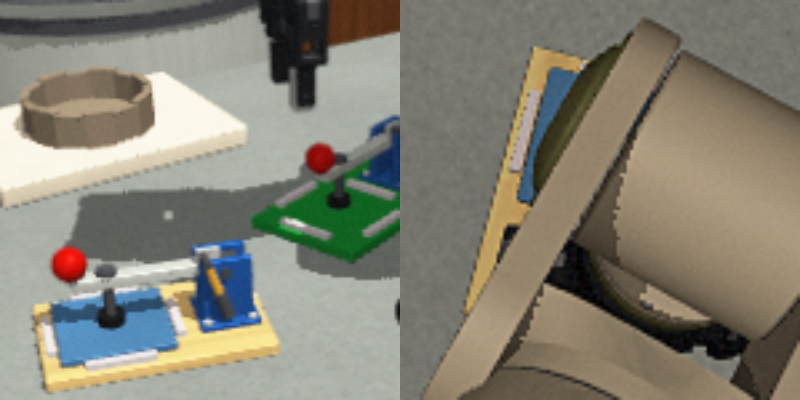

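The scene crop shows the clamp closed, its black foot on the blue tile, and the robot clear of it. The knob measures (0.668, -0.217), as expected. I'll go back to it after more hold time and grip it.

Request:
drive_tool:
  series:
    - [[0, 0, 0], 0, 0.06]
    - [[0, 0, 0], 0, 0.06]
    - [[-0.05, 0, 0], 0, 0.06]
    - [[-0.1, 0, 0], 0, 0.06]
    - [[-0.15, 0, 0], 0, 0.06]
    - [[-0.2, 0, 0.0], 0, 0.06]
    - [[-0.2, 0, 0.0], 0, 0.06]
    - [[-0.2, 0, 0.04], 0, 0.06]
    - [[-0.2, 0, 0.08], 0, 0.06]
    - [[-0.2, 0, 0.12], 0, 0.06]
    - [[-0.2, 0, 0.14], 0, 0.06]
    - [[-0.2, 0, 0.14], 0, 0.06]
    - [[-0.2, 0, 0.14], 0, 0.02]
    - [[-0.2, 0, 0.14], 0, 0.02]
    - [[-0.2, 0, 0.14], 0, 0.02]
    - [[-0.2, 0, 0.14], 0, 0.02]
    - [[-0.2, 0, 0.14], 0, 0.02]

```text
time_s: 8.7
position: [0.671, -0.2158, 0.0655]
tool_rot: [[-0.958, 0.288, 0.003], [0.288, 0.958, -0.002], [-0.004, -0.001, -1.0]]
ft_force: [-0.5, -0.4, 6.5]
grip_width: 0.0285
gripper_force: 24.6
```

Request:
drive_tool:
  series:
    - [[0.0025, 0, -0.0125], 0, 0.02]
    - [[0.0065, 0, -0.0245], 0, 0.02]
    - [[0.011, 0, -0.0365], 0, 0.02]
    - [[0.0175, 0, -0.048], 0, 0.02]
    - [[0.0245, 0, -0.0585], 0, 0.02]
    - [[0.0325, 0, -0.0685], 0, 0.02]
    - [[0.0415, 0, -0.0775], 0, 0.02]
    - [[0.0515, 0, -0.0855], 0, 0.02]
    - [[0.062, 0, -0.0925], 0, 0.02]
    - [[0.0735, 0, -0.0985], 0, 0.02]
    - [[0.085, 0, -0.1035], 0, 0.02]
    - [[0.0975, 0, -0.1075], 0, 0.02]
    - [[0.11, 0, -0.11], 0, 0.02]
    - [[0.1225, 0, -0.1115], 0, 0.02]
    - [[0.1355, 0, -0.1115], 0, 0.02]
    - [[0.148, 0, -0.11], 0, 0.02]
    - [[0.1605, 0, -0.108], 0, 0.02]
    - [[0.17, 0, -0.105], 0, 0.02]
    - [[0.171, 0, -0.105], 0, 0.02]
    - [[0.171, 0, -0.105], 0, 0.02]

```text
time_s: 10.7
position: [0.5047, -0.1656, 0.1689]
tool_rot: [[-0.958, 0.288, -0.002], [0.288, 0.958, 0.001], [0.002, -0.0, -1.0]]
ft_force: [-4.6, 0.0, 5.9]
grip_width: 0.0283
gripper_force: 26.7
```

Now release, rise, and move off toward the base so the camera can see.

Request:
drive_tool:
  series:
    - [[0, 0, 0], 0, 0.06]
    - [[0, 0, 0], 0, 0.06]
    - [[0, 0, 0], 0, 0.06]
    - [[0, 0, 0], 0, 0.06]
    - [[0, 0, -0.03], 0, 0.06]
    - [[0, 0, -0.07], 0, 0.06]
    - [[0, 0, -0.11], 0, 0.06]
    - [[0, 0, -0.14], 0, 0.06]
    - [[0.05, 0, -0.14], 0, 0.06]
    - [[0.1, 0, -0.14], 0, 0.06]
    - [[0.12, 0, -0.14], 0, 0.06]
    - [[0.12, 0, -0.14], 0, 0.06]
    - [[0.12, 0, -0.14], 0, 0.06]

```text
time_s: 12.0
position: [0.3919, -0.1319, 0.3086]
tool_rot: [[-0.958, 0.288, 0.001], [0.288, 0.958, -0.0], [-0.001, -0.0, -1.0]]
ft_force: [-0.2, 0.0, 0.3]
grip_width: 0.0602
gripper_force: 0.0
```

```bash
python3 - <<'E'
from h import *
a=shot('scene','s4');b=shot('top','t4')
cv2.imwrite('pics/z4.png',np.hstack([cv2.resize(a['img'][80:280,130:330,::-1],(400,400)),cv2.resize(b['img'][110:230,310:430,::-1],(400,400))]))
o=load('s1')
def red(d,box):
    x0,y0,x1,y1=box;h=cv2.cvtColor(d['img'],cv2.COLOR_RGB2HSV)[y0:y1,x0:x1];m=((h[...,0]<6)|(h[...,0]>174))&(h[...,1]>190)&(h[...,2]>90)
    y,x=np.nonzero(m);return x.mean()+x0,y.mean()+y0,len(x)
for d in(o,a): print(red(d,(215,115,240,138)),red(d,(295,160,325,190)))
for d in(o,a):
    h=cv2.cvtColor(d['img'],cv2.COLOR_RGB2HSV)[180:225,140:202];y,x=np.nonzero((h[...,0]>95)&(h[...,0]<115)&(h[...,1]>100)&(h[...,2]>70));print('tile',x.mean(),y.mean(),len(x))
E
```

```text
(np.float64(228.6578947368421), np.float64(126.43859649122807), 114) (np.float64(308.35849056603774), np.float64(173.8176100628931), 159)
(np.float64(228.6578947368421), np.float64(126.43859649122807), 114) (np.float64(308.3125), np.float64(173.79375), 160)
tile 31.48045267489712 21.840534979423868 972
tile 31.484037075180225 21.86302780638517 971
```

View pics/z4.png

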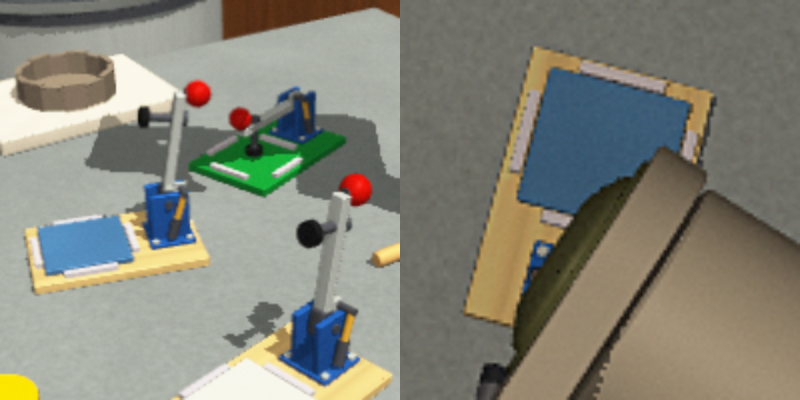

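Both clamps stand fully open, with the knobs at the same pixels as at the start: (228.7,126.4) and (308.3,173.8). The tile hasn't moved and the robot is clear, so I'm handing in.

```bash
python3 -c "
from rig import env
print(env.close_job())"
```

```text
the job is handed in; nothing more can be done
None
```

The blue tile's clamp was closed on the tile, held by itself for over a second and was swung fully open again; the tile and the white tile's clamp have not moved, and the job is handed in (no verdict was shown).

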